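Load planer blades into the grinding cassette

ROBOT

A 7-joint arm with a two-finger parallel gripper is mounted at the origin on the work surface. World frame = base frame: x ahead of the robot, y to its left, z up, the work surface at z = 0. Lengths are in m, angles in degrees, forces in N, time in s.
With the tool pointing down it reaches from about 0.425 to 0.875 m from the base axis. Payload 4.7 kg.
Tool frame: the origin (TCP) lies midway between the tips of the shut fingers; the grasp point (between the pads) lies hold_point_z behind it (hold_point_z is the distance from the TCP to the grasp point, in m); y points along the fingers, z is the direction in which the jaws open and shut, and the axes are right-handed (so a half turn about y gives the same grasp; the last joint's range is limited). The gripper opens to 87 mm and grips with 3 to 60 N. Pads are 19 mm wide; open, the fingers measure 117 mm over their backs; the gripper's body (75 mm by 190 mm) begins 51 mm behind the grasp point.
Start: joints at [65.266, 18.392, -4.016, 83.108, 1.295, 78.541, -3.26], TCP at [0.28, -0.587, 0.223] pointing down, gripper open.
Joint ranges: [-163.93, 163.93], [-17.29, 119.83], [-79.2, 71.16], [3.27, 140.29], [-89.18, 269.18], [5.43, 117.66], [-154.24, 154.24]. Speed limits (degrees/s): [147.25, 147.25, 180, 180, 180, 180, 180].

INTERFACE

Orientations are given as [roll, pitch, yaw] about the fixed x, y, z axes, in that order (R = Rz(yaw) Ry(pitch) Rx(roll)).
In Python, from station import * gives the robot as it stands. The module is installed in compiled form; this text tells all that it offers.
- The arm moves only by the tool servo_tool, never from a script. Its argument "moves" is a list of rows, each a list of 7 numbers: the shift along the tool's x, y, z in mm, then the turn, a rotation vector about the tool's x, y, z in degrees, then the finger opening in mm, from 0 to 87. In form: [[tx, ty, tz, ax, ay, az, fingers], ...]. A call has 1 to 20 rows; each row shifts and turns the commanded pose from where the row before left it, along the tool's axes as they then stand; what a row does not reach is not made up. A row lasts 1/12 s, in which the tool goes at most 41.7 mm and 7.16 degrees, less where a joint would pass 70% of its speed; a pose out of reach is approached as far as the arm can. A call is refused whole if a number of a shift passes 41.7 or a number of a turn 7.16, either way. A call with a gripper value outside its range is refused whole. The fingers move at their own pace and stop on an object; "grip_force" is the grip in N (left out, the last holds). Time passes only in rows, so rows that do not move let the fingers close. It gives the time, the measured TCP pose, the force and the opening at its end, in the units of the state.
- sense(): the state, without advancing time (a new reading comes with each control period).
- grab_frame(name): name is "scene" or "top" or "wrist"; returns a dict with "color" (400x640x3 uint8, red, green, blue), "depth" (400x640 float32, m along the optical axis (not along the pixel's ray), 0 where there is no reading), "fov_y" (degrees; the focal length in pixels is half the picture's height over the tangent of half this angle, whatever the lens; pixels are square), "cx", "cy" (the principal point, pixels), "position" and "rotation" of the camera in the world; the wrist camera has in their place "hand_eye" (4x4, takes a point from camera to tool coordinates, whose origin is the TCP and whose axes are the tool frame's). Camera axes: x right, y up, looking along -z (the intrinsics and any distortion apply to the point x, -y, -z); pixel columns grow to the right and rows downward; lengths in m; the calibration is good to about 2 mm. A picture is of the moment at which its call begins: read the wrist's pose just before it.
- finish_job(): hands the job in, once; it reports no verdict.
Trained networks look in the newest picture that a camera, given by its name, has taken for a name from the list of things; names that differ only in an ending like _2 or _b are one class to them, and where a whole thing is asked for, a point or a joint stands for the part that bears it (a point fixed in the world has none). Each returns a list of dicts, best first, with "confidence" (0 to 1); they miss things now and then, are a little off and sometimes report something else, mostly with a low value. They report only what shows in the picture. A call takes as long as a camera call. They do not tell look-alikes from the thing itself.
- spot_in(camera, label): "extent" ([left, top, width, height] as shares, 0 to 1, of the picture: columns of its width, rows of its height, round what is visible of it).
- silhouettes(camera, label): "region" (400x640 bool, what is visible of it) and "extent" ([left, top, width, height] as shares, 0 to 1, of the picture: columns of its width, rows of its height, round what is visible of it).
The state is a dict: "time": time; "q": joint angles; "joint_velocities": joint speeds; "joint_torque": joint torques, N m; "ee_pos": TCP position; "ee_rot": TCP orientation; "force": force on the tool from outside, world axes, zero at the start; "wrist_torque": the same for the moment, N m; "gripper_width": opening from 0.0 (shut) to 1.0 (fully open).
Only numpy, scipy, OpenCV 4.12 (cv2) and the standard library are available. Lean on these libraries where they do the work, as an engineer would, in place of code of your own. Each camera call takes 0.05 s, during which the arm holds its last target. There are 200 camera calls.

TASK

Get the thin planer blades ready for grinding: first turn both wing screws of the cassette anticlockwise to their stops so that they line up with the slots in the cover, then lift the cover off and lay it flat in the middle of the rubber mat. Then bring every blade from the raised steel plate into the open cassette, lying flat (they may lie on top of one another): do not lift a blade straight up off the plate, but slide it along the plate until its end sticks out well past the front edge (the edge towards the robot), and pick it up by that overhanging end. Leave the screws open and the other things on the bench alone.

Things in the scene. Friction and masses are not known exactly. Their poses are not given: they have to be found in the camera images.
- plate: raised fixed steel plate, 300 (x) x 290 (y) x 40 high, level; origin at the centre of its underside on the bench, so its top is at z +40 and its front edge, towards the robot, at x -150 mm. A lip 6 wide, 8 high runs along its sides and back, none at the front. The blades start flat on it, lengths within 15 degrees of its x, front ends 35 to 80 mm back from that edge
- cassette: low grey fixed case on the bench, 196 (x) x 112 (y) x 28 high, open on top under its cover; origin at the centre of its underside, x along its length. Pocket 136 (x) x 100 (y), floor at z +6, rim at z +28; solid ends 30 mm long carry the screws. Only the screws stand above the rim, to 56 mm above the bench
- cover: loose flat cover plate 196 x 112 x 4, 0.3 kg, x along its length, origin at the centre of its underside; at first lies on the cassette's rim, edges flush, underside at z 28. A cross slot of 20 (x) x 52 (y) through it at x +81 and -81: a screw's wing passes through only when turned along y. Lift it level and straight up by 35 mm to clear the wings
- cover_handle (a point): middle of the cover's bar handle: bar 64 long (cover x) x 12 wide x 12 high on two feet, its middle 26 mm above the cover's underside, over the cover's centre; 16 mm free height under the bar
- screw_near (a joint): wing screw at the cassette's x -81 end (nearer the robot). 0 = wing along the cassette's x, locks the cover; 1.571 = stop, wing along y, cover free. Grows anticlockwise seen from above; starts at 0 to 0.3, stiff friction 0.04 N m, stays where left
- screw_far (a joint): the same at the cassette's x +81 end
- screw_near_wing (a point): centre of the near screw's wing (46 mm above the bench, on the screw's axis): a steel bar 40 long x 10 thick x 20 high; its underside is 4 mm above the cover's upper face
- screw_far_wing (a point): the same for the far screw
- mat: fixed black rubber mat 260 (x) x 170 (y) x 4 thick, for the cover; origin at the centre of its underside
- blade1: planer blade, one of up to three alike (absent: None): thin flat steel strip 110 long x 40 wide x 3 thick, 0.1 kg; origin at the centre of its underside, x along its length, y its width. Slippery on the plate (friction 0.3): shut fingertips pressed on it from above (5 to 15 N) slide it along. It tips off when over 55 mm overhang. May be gripped across its width
- blade2: another planer blade exactly like blade1, or absent (None)
- blade3: another planer blade exactly like blade1, or absent (None)
- blade1_end_a (a point): middle of blade1's end at its x -55 mm, half its thickness up
- blade1_end_b (a point): middle of blade1's end at its x +55 mm, half its thickness up
- blade2_end_a (a point): middle of blade2's end at its x -55 mm, half its thickness up
- blade2_end_b (a point): middle of blade2's end at its x +55 mm, half its thickness up
- blade3_end_a (a point): middle of blade3's end at its x -55 mm, half its thickness up
- blade3_end_b (a point): middle of blade3's end at its x +55 mm, half its thickness up
- whetstone: loose red-brown whetstone 50 x 160 x 24 lying at the back of the steel plate; bystander
- knife: loose knife with a wooden handle, about 260 long, 18 high, behind the cassette or mat; bystander
- brush: loose hand brush lying close to the robot; bystander
- hammer: loose hammer lying far right; bystander
- oil: loose amber oil bottle, 56 across x 100 high, left of the plate; bystander
- tin: loose steel tin, 70 across x 80 high, front right; bystander
Things that resemble listed ones, but are neither listed nor needed, are in the scene too. What is shaped like the cassette but orange is not meant.

How it is judged (in metres and radians):
On the way, in this order (a step that is already met when the one before it is completed fails the run):
1. both wing screws are turned open (value of joint each of screw_near, screw_far above 1.4 rad), for 0.2 s.
2. the cover lies flat on the rubber mat (horizontal distance between cover and mat below 0.05 m and z of cover in the frame of mat between -0.001 and 0.008 m and angle between cover's own z axis and vertical below 0.06 rad and linear speed of cover below 0.03 m/s), for 0.2 s.
3. the fingers press or grip a blade that lies on the steel plate with its end at least 20 mm out past the front edge (((contact force between the fingers and blade1 above 0.5 N and z of blade1 in the frame of plate between 0.037 and 0.044 m and y of blade1 in the frame of plate between -0.15 and 0.15 m and angle between blade1's own z axis and vertical below 0.1 rad and x of any of blade1_end_a, blade1_end_b in the frame of plate below -0.17 m) or (contact force between the fingers and blade2 above 0.5 N and z of blade2 in the frame of plate between 0.037 and 0.044 m and y of blade2 in the frame of plate between -0.15 and 0.15 m and angle between blade2's own z axis and vertical below 0.1 rad and x of any of blade2_end_a, blade2_end_b in the frame of plate below -0.17 m) or (contact force between the fingers and blade3 above 0.5 N and z of blade3 in the frame of plate between 0.037 and 0.044 m and y of blade3 in the frame of plate between -0.15 and 0.15 m and angle between blade3's own z axis and vertical below 0.1 rad and x of any of blade3_end_a, blade3_end_b in the frame of plate below -0.17 m))), for 0.1 s.
At the end, for the whole second after the job is handed in: Both screws within 0.17 rad of their open stops; the cover flat on the mat, centre within 50 mm of the mat's centre; every blade that is present lies flat (within 0.15 rad) and at rest wholly inside the cassette's pocket; all released (all of step 1 and all of step 2 and angle between each of blade1, blade2, blade3's own z axis and vertical below 0.15 rad and z of blade1 in the frame of cassette between 0.003 and 0.02 m and x of blade1_end_a in the frame of cassette between -0.069 and 0.069 m and x of blade1_end_b in the frame of cassette between -0.069 and 0.069 m and y of blade1_end_a in the frame of cassette between -0.05 and 0.05 m and y of blade1_end_b in the frame of cassette between -0.05 and 0.05 m and linear speed of each of blade1, blade2, blade3 below 0.03 m/s and z of blade2 in the frame of cassette between 0.003 and 0.02 m and x of blade2_end_a in the frame of cassette between -0.069 and 0.069 m and x of blade2_end_b in the frame of cassette between -0.069 and 0.069 m and y of blade2_end_a in the frame of cassette between -0.05 and 0.05 m and y of blade2_end_b in the frame of cassette between -0.05 and 0.05 m and z of blade3 in the frame of cassette between 0.003 and 0.02 m and x of blade3_end_a in the frame of cassette between -0.069 and 0.069 m and x of blade3_end_b in the frame of cassette between -0.069 and 0.069 m and y of blade3_end_a in the frame of cassette between -0.05 and 0.05 m and y of blade3_end_b in the frame of cassette between -0.05 and 0.05 m); the robot touches nothing.
It fails at once if blade1 is lifted off the plate with neither end past the front edge (z of blade1 in the frame of plate between 0.05 and 0.07 m and y of blade1 in the frame of plate between -0.13 and 0.13 m and x of blade1_end_a in the frame of plate between -0.145 and 0.145 m and x of blade1_end_b in the frame of plate between -0.145 and 0.145 m).
It fails at once if blade2 is lifted off the plate with neither end past the front edge (z of blade2 in the frame of plate between 0.05 and 0.07 m and y of blade2 in the frame of plate between -0.13 and 0.13 m and x of blade2_end_a in the frame of plate between -0.145 and 0.145 m and x of blade2_end_b in the frame of plate between -0.145 and 0.145 m).
It fails at once if blade3 is lifted off the plate with neither end past the front edge (z of blade3 in the frame of plate between 0.05 and 0.07 m and y of blade3 in the frame of plate between -0.13 and 0.13 m and x of blade3_end_a in the frame of plate between -0.145 and 0.145 m and x of blade3_end_b in the frame of plate between -0.145 and 0.145 m).
It fails at once if a bystander is moved more than 40 mm (distance of any of whetstone, knife, brush, hammer, oil, tin from where it was at the start of the episode above 0.04 m).
Of blade1, blade2, blade3 only 2 to 3 are there at a start; the rules pass over those that are not, and their reading is None.
At some moment in a run one of blade1, blade2, blade3 may be knocked a few centimetres aside while the robot is not near it.
Once in a run the grip may slacken for a moment while it holds something.
It also fails if it takes over 210 s, if anything falls off the work surface, if the arm or the gripper's body presses on something with over 40 N, if the wrist force passes 120 N, or if a joint passes its speed limit or range.

## Working session

There is one attempt and no reset: what is moved stays moved. The work goes in short steps, Python scripts to look and compute and a tool call to move; the robot and the scene stay as the last step left them, time stands still between calls to the robot, and variables do not carry over. Pictures are saved under pics/ and viewed, about 12 in all and at most 16, crops included, and the job is handed in when it is done.

Besides the shell and the picture viewer there is one more tool, called after ">>>" by a JSON object that holds its "api" and its "payload". servo_tool: Moves the arm, as the interface text tells. Its arguments: {"type":"object","properties":{"moves":{"type":"array"},"grip_force":{"type":"number"}},"required":["moves"]}

```bash
mkdir -p pics; cat > h.py <<'E'
from station import *
import numpy as np, cv2
from scipy.spatial.transform import Rotation as Ro
def tool():
    s=sense(); return np.array(s["ee_pos"]),Ro.from_euler('xyz',s["ee_rot"],degrees=True).as_matrix(),s
def grab(n):
    p,R,s=tool(); f=grab_frame(n)
    if n=="wrist":
        H=np.array(f["hand_eye"]); f["R"]=R@H[:3,:3]; f["p"]=p+R@H[:3,3]
    else:
        r=np.array(f["rotation"]); f["R"]=r if r.shape==(3,3) else Ro.from_euler('xyz',r,degrees=True).as_matrix(); f["p"]=np.array(f["position"])
    f["f"]=200/np.tan(np.radians(f["fov_y"])/2); return f
def cloud(f):
    v,u=np.mgrid[0:400,0:640]; d=f["depth"]
    c=np.stack([(u-f["cx"])/f["f"]*d,-(v-f["cy"])/f["f"]*d,-d],-1)
    return c@f["R"].T+f["p"]
def atz(f,u,v,z):
    d=f["R"]@np.array([(u-f["cx"])/f["f"],-(v-f["cy"])/f["f"],-1]); t=(z-f["p"][2])/d[2]; return f["p"]+t*d
def save(f,n,crop=None,s=1):
    im=f["color"][:,:,::-1]
    if crop: a,b,c,d=crop; im=im[b:d,a:c]
    cv2.imwrite("pics/"+n,cv2.resize(im,None,fx=s,fy=s,interpolation=cv2.INTER_CUBIC))
E
python3 - <<'E'
from h import *
s=sense();print(s)
for n in("top","scene"):
    f=grab(n);save(f,n+"0.png",s=1.25);print(n,f["p"],f["R"].round(3).tolist(),f["f"],f["cx"],f["cy"],[k for k in f])
    for l in("plate","cassette","cover","cover_handle","screw_near","mat","blade1"):
        print(l,[(round(d["confidence"],2),(np.array(d["extent"])*[640,400,640,400]).round().tolist()) for d in spot_in(n,l)][:5])
E
```

```text
{'time': 0.0, 'q': array([65.26540396, 18.43843557, -4.01543186, 83.17589341,  1.29573386,
       78.54132379, -3.26149041]), 'joint_velocities': array([-0.05400163, -0.01369229, -0.05754632,  0.02206288, -0.03591831,
        0.00183431,  0.11210326]), 'joint_torque': array([-4.82697978e-04, -4.91293001e+01, -4.04104041e-01, -3.12528241e+01,
       -6.39620307e-02,  4.38182498e-02,  1.82940507e-04]), 'ee_pos': array([ 0.27997139, -0.58598724,  0.2214599 ]), 'ee_rot': array([-9.01103662e+01, -6.60667025e-03, -1.54457065e+02]), 'force': array([0.33432285, 0.41064818, 0.08853215]), 'wrist_torque': array([-0.03717366, -0.00463234,  0.07171286]), 'gripper_width': 1.0025343561353297}
top [0.27484206 0.03354085 1.27212011] [[-0.068, 0.977, -0.2], [-0.998, -0.067, 0.012], [-0.001, 0.201, 0.98]] 363.498194690729 323.4725484622671 207.85063948174226 ['color', 'depth', 'fov_y', 'cx', 'cy', 'position', 'rotation', 'R', 'p', 'f']
plate [(0.7, [212.0, 139.0, 86.0, 88.0])]
cassette [(0.77, [401.0, 172.0, 16.0, 57.0]), (0.61, [446.0, 251.0, 42.0, 62.0]), (0.22, [410.0, 171.0, 4.0, 10.0])]
cover [(0.
[... 325 characters left out ...]
, [272.0, 180.0, 12.0, 30.0])]
scene [ 1.63932478 -0.1603123   0.79171811] [[0.174, -0.519, 0.837], [0.985, 0.101, -0.142], [-0.01, 0.849, 0.528]] 386.0763098796906 316.1355389162733 202.7692038754001 ['color', 'depth', 'fov_y', 'cx', 'cy', 'position', 'rotation', 'R', 'p', 'f']
plate [(0.87, [338.0, 201.0, 113.0, 63.0])]
cassette [(0.8, [206.0, 208.0, 46.0, 49.0]), (0.8, [170.0, 174.0, 39.0, 35.0]), (0.3, [223.0, 236.0, 2.0, 13.0])]
cover [(0.58, [204.0, 212.0, 44.0, 36.0])]
cover_handle [(0.94, [206.0, 211.0, 41.0, 39.0]), (0.2, [401.0, 207.0, 14.0, 20.0])]
screw_near [(0.69, [221.0, 183.0, 22.0, 27.0])]
mat []
blade1 [(0.79, [402.0, 207.0, 11.0, 20.0]), (0.46, [352.0, 214.0, 23.0, 16.0])]
```

View pics/top0.png

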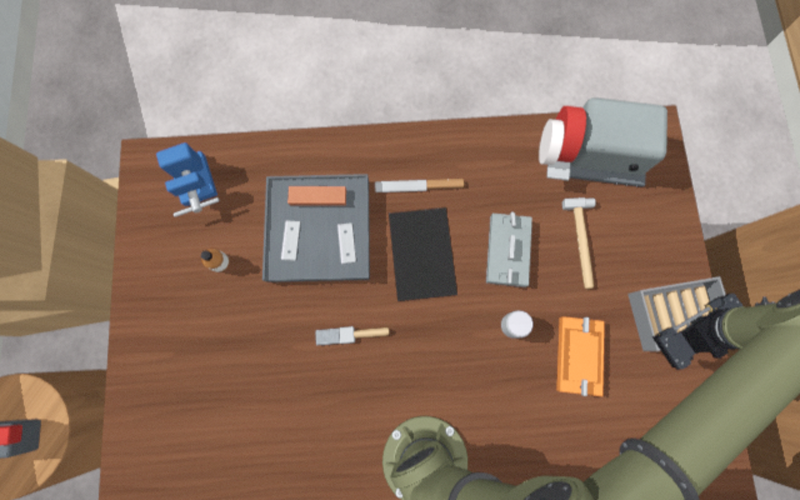

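View pics/scene0.png

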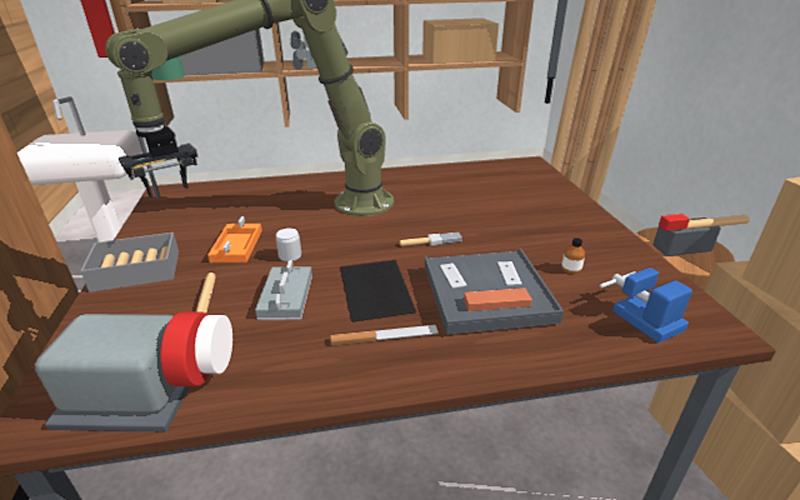

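The top view shows two cassette-like things. The grey one, at (408,200) in the original image, has a cover, handle and wings, and it fits the description. The orange one at (465,285) is the decoy. There are two blades, at (232,192) and (277,195), and the mat is at (338,203). Next I'll get metric values from the depth image.

```bash
python3 - <<'E'
from h import *
f=grab("top");C=cloud(f)
def rect(m,n):
    k=cv2.connectedComponentsWithStats(m.astype(np.uint8))
    i=1+np.argmax(k[2][1:,4]);P=C[k[1]==i]
    r=cv2.minAreaRect((P[:,:2]*1000).astype(np.float32));print(n,[np.round(x,1) for x in r],"z",np.median(P[:,2]).round(4),len(P))
def win(x0,y0,x1,y1):
    m=np.zeros((400,640),bool);m[y0:y1,x0:x1]=1;return m
Z=C[:,:,2];v=f["color"].astype(int)
print("bench z",np.median(Z[250:260,330:400]))
rect(win(380,160,435,240)&(Z>.018)&(Z<.05),"cover")
rect(win(380,160,435,240)&(Z>.045),"handle/wing")
rect(win(305,155,372,245)&(v.sum(2)<130),"mat")
rect(win(205,130,300,235)&(Z>.02)&(Z<.06),"plate")
for n in((215,170,245,215),(262,170,295,215)): rect(win(*n)&(v.min(2)>150),"blade")
for n in("cassette","cover","cover_handle","blade1"):
    for d in silhouettes("top",n):print(n,d["confidence"],end=" ");rect(d["region"],"")
E
```

```text
bench z 0.0002090475084292054
cover [array([ 541.8, -278.3]), array([113.4, 200.9]), np.float64(80.3)] z 0.0319 1656
handle/wing [array([ 409. , -139.6]), array([ 43.7, 435.8]), np.float64(43.5)] z 0.0602 77Traceback (most recent call last):
  File "<stdin>", line 13, in <module>
  File "<stdin>", line 5, in rect
    return _wrapfunc(a, 'argmax', axis=axis, out=out, **kwds)
    return bound(*args, **kwds)
ValueError: attempt to get argmax of an empty sequence
```

```bash
python3 - <<'E'
from h import *
f=grab("top");C=cloud(f)
def rect(m,n):
    k=cv2.connectedComponentsWithStats(m.astype(np.uint8))
    if k[0]<2: print(n,"none");return
    i=1+np.argmax(k[2][1:,4]);P=C[k[1]==i]
    r=cv2.minAreaRect((P[:,:2]*1000).astype(np.float32));print(n,[np.round(x,1) for x in r],"z",np.median(P[:,2]).round(4),len(P))
def win(x0,y0,x1,y1):
    m=np.zeros((400,640),bool);m[y0:y1,x0:x1]=1;return m
Z=C[:,:,2];v=f["color"].astype(int)
print(v[200,338],v[192,232],v[150:160,300])
rect(win(380,160,435,240)&(Z>.018)&(Z<.05),"cover")
for n in((385,165,430,185),(385,186,430,209),(385,210,430,235)): rect(win(*n)&(Z>.042),"wing")
rect(win(305,155,372,245)&(v.max(2)<60),"mat")
rect(win(205,130,300,235)&(Z>.02)&(Z<.06),"plate")
for n in((215,170,245,215),(262,170,295,215)): rect(win(*n)&(v.min(2)>150),"blade")
for n in("mat","tin","brush","knife","oil"):
    for d in silhouettes("top",n)[:2]:rect(d["region"],n+str(d["confidence"]))
E
```

```text
[53 54 53] [216 219 222] [[138 131 128]
 [132 124 119]
 [126 117 111]
 [114  99  92]
 [ 96  69  58]
 [ 92  60  46]
 [ 93  64  46]
 [ 97  66  49]
 [ 93  63  47]
 [ 91  59  42]]
cover [array([ 541.9, -278.3]), array([113.9, 200.1]), np.float64(80.0)] z 0.0319 1658
wing [array([ 622.4, -292.3]), array([40.4, 11.8]), np.float64(2.5)] z 0.0539 44
wing [array([ 542.5, -278.2]), array([13. , 64.1]), np.float64(80.5)] z 0.0597 79
wing [array([ 461.3, -264.2]), array([11.2, 38. ]), np.float64(81.1)] z 0.0548 44
mat [array([477.4, -37.7]), array([399.3, 163.6]), np.float64(2.2)] z 0.0043 2445
plate [array([641.3, 258.5]), array([291.1, 302.2]), np.float64(87.5)] z 0.0407 6392
blade [array([447. , 219.4]), array([496.2, 102.3]), np.float64(35.5)] z 0.0431 383
blade [array([453.9, 131.5]), array([402.5,  68.2]), np.float64(19.1)] z 0.043 388
mat0.57 [array([479.9, -36.2]), array([406.9, 173.7]), np.float64(1.3)] z 0.0043 3367
tin0.72 [array([ 309.9, -146.5]), array([ 69.1, 366.9]), np.float64(11.0)] z 0.0785 458
brush0.66 [array([327.4, 149.7]), array([247.6,  60.7]), np.float64(79.4)] z 0.0182 522
brush0.53 [array([ 425. , -190.2]), array([175.7, 509.4]), np.float64(52.9)] z 0.0324 1415
knife0.88 [array([522. , -22.8]), array([256.6, 501.1]), np.float64(85.8)] z 0.0118 548
oil0.8 [array([413.3, 303.2]), array([603.5,  57.1]), np.float64(57.4)] z 0.0662 332
oil0.66 [array([447.8, 218.3]), array([496.2,  99.6]), np.float64(35.5)] z 0.0431 367
```

>>> {"api": "servo_tool", "payload": {"moves": [[0,0,0,0,7,0,80],[0,0,0,0,7,0,80],[0,0,0,0,7,0,80],[0,0,0,0,7,0,80],[0,0,0,0,7,0,80],[-14,0,-38.5,0,0,0,80],[-14,0,-38.5,0,0,0,80],[-14,0,-38.5,0,0,0,80],[-14,0,-38.5,0,0,0,80],[-14,0,-38.5,0,0,0,80],[-14,0,-38.5,0,0,0,80],[-14,0,-38.5,0,0,0,80],[-14,0,-38.5,0,0,0,80],[-13,0,-38.5,0,0,0,80],[0,0,0,0,0,0,80],[0,0,0,0,0,0,80]], "grip_force": 30}}

```text
time: 2.48
ee_pos: [0.4621, -0.2623, 0.2229]
ee_rot: [-90.0, 0.0, 170.9]
force: [0.4, -0.4, 0.1]
gripper_width: 0.917
```

```bash
cat >> h.py <<'E'
def rect(C,m,n=""):
    m=m&(np.abs(C[:,:,2])<.3)
    k=cv2.connectedComponentsWithStats(m.astype(np.uint8))
    if k[0]<2: print(n,"none");return
    i=1+np.argmax(k[2][1:,4]);P=C[k[1]==i]
    (cx,cy),(w,h),a=cv2.minAreaRect((P[:,:2]*1000).astype(np.float32))
    if h>w: w,h,a=h,w,a-90
    print(n,"c",round(cx,1),round(cy,1),"LxW",round(w,1),round(h,1),"yaw",round((a+90)%180-90,1),"z",np.median(P[:,2]).round(4),"top",np.percentile(P[:,2],95).round(4),len(P))
    return cx,cy,w,h,a
def st():
    p,R,s=tool(); print("t",round(s["time"],2),"p",(p*1000).round(1),"rot",np.round(s["ee_rot"],1),"F",np.round(s["force"],1),"w",round(s["gripper_width"]*87,1),"q",np.round(s["q"],0))
def T(dx,dy,dz):
    p,R,s=tool(); print("tool shift mm",(R.T@np.array([dx,dy,dz])).round(1))
E
python3 - <<'E'
from h import *
st();f=grab("wrist");save(f,"w1.png",s=1.25);C=cloud(f);Z=C[:,:,2]
D=np.hypot
for n,x,y in(("near",.461,-.264),("far",.622,-.292),("handle",.542,-.278)):
    rect(C,(D(C[:,:,0]-x,C[:,:,1]-y)<.038)&(Z>.044)&(Z<.08),n)
rect(C,(Z>.025)&(Z<.04)&(D(C[:,:,0]-.542,C[:,:,1]+.278)<.15),"cover")
f=grab("top");C=cloud(f);v=f["color"].astype(int);Z=C[:,:,2]
w=lambda a,b,c,d:(np.add.outer(1e4*np.arange(400),np.arange(640))>=0)&((np.arange(640)>=a)&(np.arange(640)<c))[None]&((np.arange(400)>=b)&(np.arange(400)<d))[:,None]
rect(C,w(305,155,372,245)&(v.max(2)<62)&(Z>.002)&(Z<.01),"mat")
rect(C,w(400,240,428,280)&(Z>.06),"tin")
for n in((215,170,245,215),(262,170,295,215)): rect(C,w(*n)&(v.min(2)>150)&(Z>.03)&(Z<.06),"blade")
E
```

```text
t 2.48 p [ 462.1 -262.3  222.9] rot [-90.    0.  170.9] F [ 0.4 -0.4  0.1] w 79.8 q [ 40.   5. -14. 100.   1.  76. -73.]
near c 463.4 -266.7 LxW 39.3 9.7 yaw -9.1 z 0.0567 top 0.058 330
far c 617.4 -293.9 LxW 30.2 10.1 yaw 0.3 z 0.0567 top 0.0582 410
handle c 542.8 -280.6 LxW 62.8 11.7 yaw -9.1 z 0.0611 top 0.0623 795
cover c 542.1 -280.1 LxW 195.5 112.2 yaw -9.8 z 0.0331 top 0.0345 18368
mat c 550.0 -33.9 LxW 253.0 163.8 yaw 2.1 z 0.0049 top 0.0084 2414
tin c 333.9 -264.1 LxW 68.7 56.5 yaw -22.7 z 0.0796 top 0.0838 330
blade c 606.0 333.0 LxW 115.1 43.7 yaw -7.4 z 0.0429 top 0.0469 379
blade c 587.1 177.0 LxW 114.4 42.7 yaw 2.8 z 0.0433 top 0.0477 386
```

View pics/w1.png

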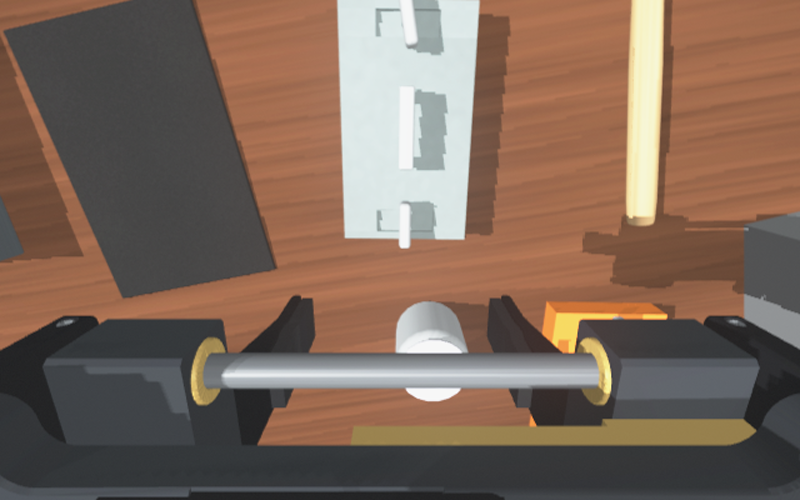

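>>> {"api": "servo_tool", "payload": {"moves": [[0,37,4,0,0,0,50],[0,37,0,0,0,0,40],[0,37,0,0,0,0,40],[0,37,0,0,0,0,40],[0,18,0,0,0,0,40],[0,17,0,0,0,0,40],[0,0,0,0,0,0,5],[0,0,0,0,0,0,5],[0,0,0,0,0,0,5],[0,0,0,0,0,0,5],[0,0,0,0,0,0,5],[0,0,0,0,0,0,5]], "grip_force": 30}}

```text
time: 3.58
ee_pos: [0.4616, -0.2653, 0.0412]
ee_rot: [-90.3, 0.1, 170.6]
force: [0.0, 6.0, 5.7]
gripper_width: 0.115
```

>>> {"api": "servo_tool", "payload": {"moves": [[0,0,0,0,-6,0,5],[0,0,0,0,-6,0,5],[0,0,0,0,-6,0,5],[0,0,0,0,-6,0,5],[0,0,0,0,-6,0,5],[0,0,0,0,-6,0,5],[0,0,0,0,-6,0,5],[0,0,0,0,-6,0,5],[0,0,0,0,-6,0,5],[0,0,0,0,-6,0,5],[0,0,0,0,-6,0,5],[0,0,0,0,-6,0,5],[0,0,0,0,-6,0,5],[0,0,0,0,-6,0,5],[0,0,0,0,-6,0,5],[0,0,0,0,0,0,5],[0,0,0,0,0,0,5]]}}

```text
time: 5.0
ee_pos: [0.4633, -0.2677, 0.0412]
ee_rot: [-89.6, 0.1, -99.4]
force: [4.9, 3.9, -1.3]
gripper_width: 0.113
```

```bash
python3 -c "
from h import *
st();print(sense()['wrist_torque'])"
```

```text
t 5.0 p [ 463.3 -267.7   41.2] rot [-89.6   0.1 -99.4] F [ 4.9  3.9 -1.3] w 9.8 q [ 50.  16. -26. 110.   8.  55.  11.]
[ 0.90108831 -1.19392606 -0.1333198 ]
```

>>> {"api": "servo_tool", "payload": {"moves": [[0,0,0,0,0,0,34],[0,0,0,0,0,0,34],[0,0,0,0,0,0,34],[0,-40,0,0,0,0,34],[0,-15,0,0,7,0,34],[0,0,0,0,7,0,34],[0,0,0,0,7,0,34],[0,0,0,0,7,0,34],[0,0,0,0,7,0,34],[0,0,0,0,7,0,34],[0,0,0,0,7,0,40],[0,0,0,0,7,0,40],[0,0,0,0,7,0,40],[0,0,0,0,7,0,40],[0,0,0,0,7,0,40],[0,0,0,0,2,0,40],[-39.5,0,7.5,0,0,0,40],[-39.5,0,7.5,0,0,0,40],[-39.5,0,7.5,0,0,0,40],[-39.5,0,7.5,0,0,0,40]]}}

```text
time: 6.67
ee_pos: [0.6196, -0.2962, 0.0949]
ee_rot: [-89.9, -0.0, -178.5]
force: [1.0, -0.5, 1.7]
gripper_width: 0.456
```

```bash
python3 - <<'E'
from h import *
st();f=grab("top");C=cloud(f);Z=C[:,:,2];f2=grab("scene");C2=cloud(f2)
for X in(C,C2):
  for n,x,y in(("near",.462,-.266),("far",.622,-.293)):
    rect(X,(np.hypot(X[:,:,0]-x,X[:,:,1]-y)<.035)&(X[:,:,2]>.044)&(X[:,:,2]<.06),n)
E
```

```text
t 6.67 p [ 619.6 -296.2   94.9] rot [ -89.9   -0.  -178.5] F [ 1.  -0.5  1.7] w 39.7 q [ 37.  29. -18.  85.   9.  68. -71.]
near c 461.3 -263.0 LxW 38.0 10.1 yaw 85.9 z 0.0542 top 0.059 38
far c 606.8 -291.8 LxW 9.4 9.4 yaw -86.8 z 0.0532 top 0.0587 12
near c 470.3 -249.1 LxW 10.6 6.2 yaw 58.8 z 0.0492 top 0.0547 10
far c 627.2 -290.6 LxW 38.7 8.9 yaw -0.2 z 0.0541 top 0.0574 39
```

>>> {"api": "servo_tool", "payload": {"moves": [[-1,20,-2,0,0,0,40],[0,20,0,0,0,0,40],[0,14,0,0,0,0,40],[0,0,0,0,0,0,5],[0,0,0,0,0,0,5],[0,0,0,0,0,0,5],[0,0,0,0,0,0,5],[0,0,0,0,0,0,5],[0,0,0,0,0,0,5]]}}

```text
time: 7.52
ee_pos: [0.6202, -0.2931, 0.0419]
ee_rot: [-90.0, 0.1, -178.5]
force: [-1.0, -2.2, 3.7]
gripper_width: 0.107
```

>>> {"api": "servo_tool", "payload": {"moves": [[0,0,0,0,-6,0,5],[0,0,0,0,-6,0,5],[0,0,0,0,-6,0,5],[0,0,0,0,-6,0,5],[0,0,0,0,-6,0,5],[0,0,0,0,-6,0,5],[0,0,0,0,-6,0,5],[0,0,0,0,-6,0,5],[0,0,0,0,-6,0,5],[0,0,0,0,-6,0,5],[0,0,0,0,-6,0,5],[0,0,0,0,-6,0,5],[0,0,0,0,-6,0,5],[0,0,0,0,-2,0,5],[0,0,0,0,0,0,5],[0,0,0,0,0,0,5]]}}

```text
time: 8.85
ee_pos: [0.6227, -0.2961, 0.042]
ee_rot: [-89.5, -0.2, -98.6]
force: [6.6, -5.7, -4.2]
gripper_width: 0.113
```

>>> {"api": "servo_tool", "payload": {"moves": [[0,0,0,0,0,0,34],[0,0,0,0,0,0,34],[0,0,0,0,0,0,34],[0,-40,0,0,0,0,34],[0,-15,0,0,7,0,34],[0,0,0,0,7,0,34],[0,0,0,0,7,0,34],[0,0,0,0,7,0,34],[0,0,0,0,7,0,34],[0,0,0,0,7,0,34],[0,0,0,0,7,0,40],[0,0,0,0,7,0,40],[0,0,0,0,7,0,40],[0,0,0,0,7,0,40],[0,0,0,0,7,0,40],[0,0,0,0,7,0,40],[0,0,0,0,7,0,40],[27,0,-1,0,0,0,40],[27,0,0,0,0,0,40],[27,0,0,0,0,0,40]]}}

```text
time: 10.52
ee_pos: [0.5386, -0.2773, 0.0951]
ee_rot: [-90.0, -0.1, 170.6]
force: [0.9, -0.6, 0.5]
gripper_width: 0.463
```

```bash
python3 - <<'E'
from h import *
st();f=grab("wrist");save(f,"w2.png",(100,0,500,250),1.6)
for X in(cloud(f),cloud(grab("top")),cloud(grab("scene"))):
  for n,x,y in(("near",.462,-.266),("far",.622,-.294)):
    rect(X,(np.hypot(X[:,:,0]-x,X[:,:,1]-y)<.03)&(X[:,:,2]>.044)&(X[:,:,2]<.06),n)
E
```

```text
t 10.52 p [ 538.6 -277.3   95.1] rot [-9.000e+01 -1.000e-01  1.706e+02] F [ 0.9 -0.6  0.5] w 40.3 q [ 40.  19. -18.  98.   7.  64. -80.]
near c 463.9 -266.5 LxW 39.8 10.6 yaw 78.1 z 0.0567 top 0.0579 660
far c 622.3 -293.6 LxW 39.9 10.0 yaw 80.3 z 0.0569 top 0.0582 1063
near c 461.7 -263.4 LxW 38.1 9.6 yaw 83.6 z 0.0551 top 0.0587 37
far c 623.4 -277.8 LxW 10.1 10.0 yaw -14.7 z 0.0552 top 0.0582 12
near c 464.2 -274.1 LxW 15.9 9.4 yaw 58.0 z 0.0513 top 0.0559 21
far c 627.7 -292.2 LxW 39.9 7.8 yaw 76.7 z 0.0511 top 0.0576 58
```

View pics/w2.png

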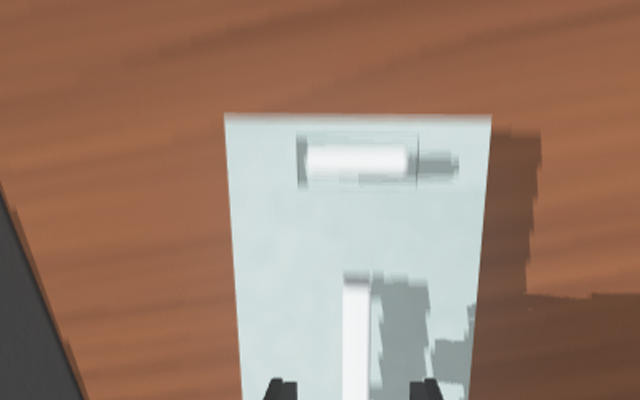

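The crop shows the far wing lying in its slot (355,160) and the handle (357,340) centred between the fingers. Both screws read as open.

>>> {"api": "servo_tool", "payload": {"moves": [[0,20,0,0,0,0,40],[0,20,0,0,0,0,40],[0,16,0,0,0,0,40],[0,0,0,0,0,0,5],[0,0,0,0,0,0,5],[0,0,0,0,0,0,5],[0,0,0,0,0,0,5],[0,0,0,0,0,0,5],[0,0,0,0,0,0,5]], "grip_force": 50}}

```text
time: 11.42
ee_pos: [0.5407, -0.279, 0.0408]
ee_rot: [-90.0, 0.1, 170.5]
force: [0.8, -0.2, 2.6]
gripper_width: 0.132
```

>>> {"api": "servo_tool", "payload": {"moves": [[0,-8,0,0,0,0,5],[0,-12,0,0,0,0,5],[0,-15,0,0,0,0,5],[0,-15,0,0,0,0,5],[0,-20,0,0,0,0,5],[0,-20,0,0,0,0,5],[0,0,0,0,0,0,5],[0,0,0,0,0,0,5]]}}

```text
time: 12.08
ee_pos: [0.5406, -0.279, 0.1312]
ee_rot: [-89.9, 0.2, 170.5]
force: [-0.4, 0.5, -2.9]
gripper_width: 0.132
```

```bash
python3 - <<'E'
from h import *
st();f=grab("scene");C=cloud(f);save(f,"s3.png",(150,120,400,320),2.4)
f=grab("top");C=cloud(f);Z=C[:,:,2];v=f["color"].astype(int)
m=np.zeros((400,640),bool);m[155:245,305:372]=1
rect(C,m&(v.max(2)<65)&(Z>.001)&(Z<.01),"mat")
E
```

```text
t 12.08 p [ 540.6 -279.   131.2] rot [-89.9   0.2 170.5] F [-0.4  0.5 -2.9] w 11.5 q [ 40.  18. -18.  96.   6.  68. -79.]
mat c 550.3 -34.3 LxW 254.0 165.3 yaw 2.0 z 0.0045 top 0.0084 2817
```

View pics/s3.png

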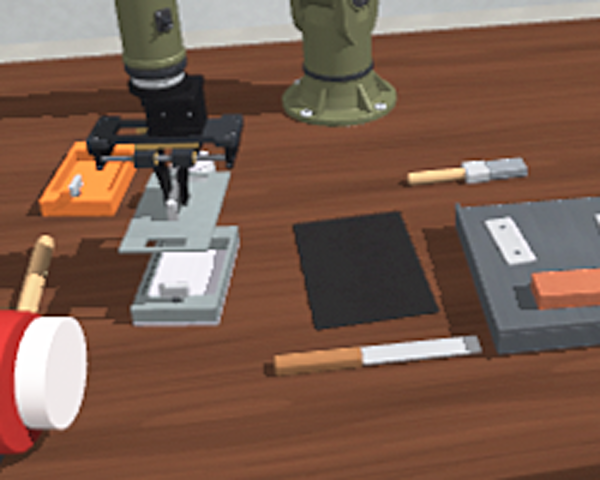

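>>> {"api": "servo_tool", "payload": {"moves": [[0,0,0,0,-6,0,5],[0,0,0,0,-6,0,5],[-2.5,0,-20.5,0,0,0,5],[-2.5,0,-30.5,0,0,0,5],[-2.5,0,-30.5,0,0,0,5],[-2.5,0,-30.5,0,0,0,5],[-2.5,0,-30.5,0,0,0,5],[-2.5,0,-30.5,0,0,0,5],[-2.5,0,-30.5,0,0,0,5],[-2.5,0,-30.5,0,0,0,5],[0,0,-10,0,0,0,5],[0,25,0,0,0,0,5],[0,25,0,0,0,0,5],[0,25,0,0,0,0,5],[0,0,0,0,0,0,5],[0,0,0,0,0,0,5]]}}

```text
time: 13.52
ee_pos: [0.5467, -0.0341, 0.0525]
ee_rot: [-90.1, -0.3, -177.5]
force: [0.8, 0.2, -2.9]
gripper_width: 0.128
```

>>> {"api": "servo_tool", "payload": {"moves": [[0,12,0,0,0,0,5],[0,12,0,0,0,0,5],[0,6,0,0,0,0,5],[0,3,0,0,0,0,5],[0,2,0,0,0,0,5],[0,1,0,0,0,0,5],[0,0,0,0,0,0,5]]}}

```text
time: 14.1
ee_pos: [0.5491, -0.034, 0.0187]
ee_rot: [-90.0, 0.0, -177.5]
force: [-1.1, -0.5, -2.6]
gripper_width: 0.135
```

>>> {"api": "servo_tool", "payload": {"moves": [[0,1,0,0,0,0,5],[0,1,0,0,0,0,5],[0,0,0,0,0,0,5]]}}

```text
time: 14.35
ee_pos: [0.5493, -0.034, 0.0169]
ee_rot: [-90.0, 0.0, -177.5]
force: [1.4, -0.9, -2.7]
gripper_width: 0.131
```

>>> {"api": "servo_tool", "payload": {"moves": [[0,0.7,0,0,0,0,5],[0,0.7,0,0,0,0,5],[0,0.7,0,0,0,0,5],[0,0,0,0,0,0,5]]}}

```text
time: 14.68
ee_pos: [0.5493, -0.034, 0.0167]
ee_rot: [-89.9, 0.0, -177.5]
force: [-5.6, -0.1, 13.7]
gripper_width: 0.127
```

>>> {"api": "servo_tool", "payload": {"moves": [[0,-1.5,0,0,0,0,5],[0,0,0,0,0,0,34],[0,0,0,0,0,0,34],[0,0,0,0,0,0,34],[0,-20,0,0,0,0,34],[0,-35,0,0,0,0,34],[0,-35,0,0,0,0,34],[0,-35,0,0,0,0,10],[4,-20,-32,0,0,0,0],[4,-20,-32,0,0,0,0],[4,-20,-32,0,0,0,0],[4,-20,-32,0,0,0,0],[4,0,-32,0,0,0,0],[4,0,-32,0,0,0,0],[4,0,-32,0,0,0,0],[4,0,-32,0,0,0,0],[4,0,-34,0,0,0,0],[0,0,0,0,0,0,0],[0,0,0,0,0,0,0],[0,0,0,0,0,0,0]]}}

```text
time: 16.35
ee_pos: [0.5002, 0.2537, 0.2206]
ee_rot: [-90.0, -0.0, -177.4]
force: [-0.1, -0.6, 0.5]
gripper_width: 0.003
```

```bash
cat > look.py <<'E'
from h import *
import sys
st();f=grab("wrist");C=cloud(f);Z=C[:,:,2];v=f["color"].astype(int);save(f,sys.argv[1],s=1.25)
for d in silhouettes("wrist","blade1"): rect(C,d["region"],"blade %.2f"%d["confidence"])
w=(v.min(2)>150)&(Z>.035)&(Z<.055)
for y in(.33,.18): rect(C,w&(abs(C[:,:,1]-y)<.075),"white y%.2f"%y)
rect(C,(Z>.03)&(Z<.06),"plate")
f=grab("top");C=cloud(f);Z=C[:,:,2]
rect(C,(np.hypot(C[:,:,0]-.55,C[:,:,1]+.034)<.14)&(Z>.0065)&(Z<.015),"cover on mat")
rect(C,(np.hypot(C[:,:,0]-.542,C[:,:,1]+.28)<.14)&(Z>.02)&(Z<.04),"cassette")
E
python3 look.py w4.png
```

```text
t 16.35 p [500.2 253.7 220.6] rot [ -90.    -0.  -177.4] F [-0.1 -0.6  0.5] w 0.3 q [   7.   11.  -41.   95.    7.   77. -123.]
blade 0.97 c 587.8 175.1 LxW 109.3 40.3 yaw 2.8 z 0.0443 top 0.0456 4244
blade 0.88 c 606.1 330.7 LxW 109.9 40.6 yaw -7.7 z 0.0442 top 0.0455 4637
blade 0.73 c 551.1 -34.8 LxW 195.7 114.6 yaw 2.5 z 0.0094 top 0.0335 14759
white y0.33 c 605.8 331.8 LxW 113.0 42.9 yaw -7.5 z 0.0441 top 0.0455 4810
white y0.18 c 586.8 174.4 LxW 112.8 42.6 yaw 3.1 z 0.0443 top 0.0455 4431
plate c 589.3 259.4 LxW 291.2 197.1 yaw 87.6 z 0.0415 top 0.0464 53291
cover on mat c 547.4 -32.4 LxW 216.4 123.3 yaw 3.3 z 0.009 top 0.0125 1145
cassette c 542.2 -278.5 LxW 197.2 113.4 yaw -9.9 z 0.0279 top 0.0324 661
```

View pics/w4.png

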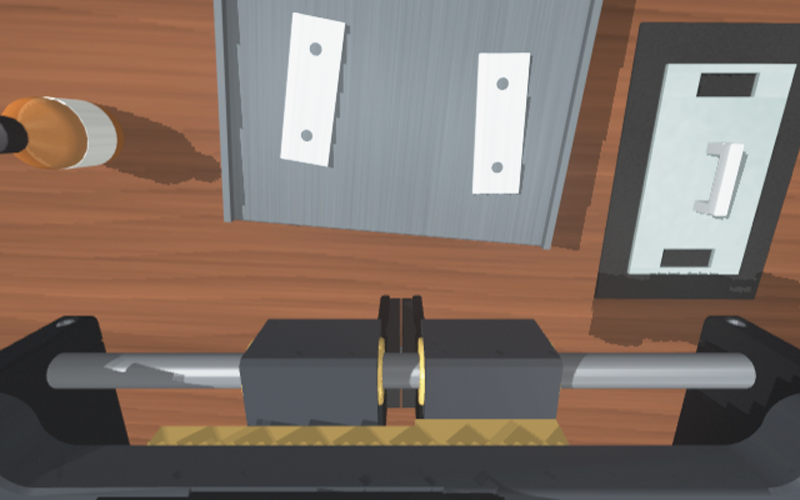

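>>> {"api": "servo_tool", "payload": {"moves": [[-24.6,20,20.6,0,0,0,0],[-24.6,30,20.6,0,0,0,0],[-24.6,30,20.6,0,0,0,0],[-24.6,30,20.6,0,0,0,0],[0,35,0,0,0,0,0],[0,20,0,0,0,0,0],[0,5,0,0,0,0,0],[0,2,0,0,0,0,0],[0,0,0,0,0,0,0],[0,0,0,0,0,0,0]]}}

```text
time: 17.33
ee_pos: [0.5994, 0.1798, 0.0556]
ee_rot: [-90.0, 0.2, -177.4]
force: [-0.5, 0.1, 0.1]
gripper_width: 0.01
```

>>> {"api": "servo_tool", "payload": {"moves": [[-2,5,4,0,0,0,0],[0,5,0,0,0,0,0],[0,1.5,0,0,0,0,0],[0,1,0,0,0,0,0],[0,0,0,0,0,0,0],[0,0,0,0,0,0,0]]}}

```text
time: 17.83
ee_pos: [0.6015, 0.1746, 0.0435]
ee_rot: [-89.9, 0.1, -177.5]
force: [-2.4, -2.6, 11.7]
gripper_width: 0.007
```

>>> {"api": "servo_tool", "payload": {"moves": [[4,0,0,0,0,0,0],[6,0,0,0,0,0,0],[7,0,0,0,0,0,0],[7,0,0,0,0,0,0],[7,0,0,0,0,0,0],[7,0,0,0,0,0,0],[7,0,0,0,0,0,0],[7,0,0,0,0,0,0],[6,0,0,0,0,0,0],[2,0,0,0,0,0,0],[0,0,0,0,0,0,0]]}}

```text
time: 18.75
ee_pos: [0.5425, 0.1733, 0.0435]
ee_rot: [-90.0, 0.3, -177.5]
force: [1.4, -0.7, 8.6]
gripper_width: 0.003
```

```bash
cat > bl.py <<'E'
from h import *
st()
for n in("scene","top"):
    f=grab(n);C=cloud(f)
    for d in silhouettes(n,"blade1"):
        if d["confidence"]>.3: rect(C,d["region"]&(C[:,:,2]>-.01),n+" blade %.2f"%d["confidence"])
E
python3 bl.py
```

```text
t 18.75 p [542.5 173.3  43.5] rot [ -90.     0.3 -177.5] F [ 1.4 -0.7  8.6] w 0.2 q [  11.   21.  -36.  105.   15.   58. -119.]
scene blade 0.63 c 530.5 175.7 LxW 111.2 40.1 yaw 5.1 z 0.0429 top 0.0453 116
scene blade 0.54 c 603.2 334.5 LxW 127.9 45.5 yaw -8.3 z 0.0429 top 0.0457 251
top blade 0.72 c 540.6 -281.4 LxW 200.7 120.1 yaw -9.7 z 0.0094 top 0.0357 1828
top blade 0.70 c 604.9 332.0 LxW 108.1 44.1 yaw -10.1 z 0.0433 top 0.047 345
```

>>> {"api": "servo_tool", "payload": {"moves": [[4,0,0,0,0,0,0],[6,0,0,0,0,0,0],[6,0,0,0,0,0,0],[6,0,0,0,0,0,0],[6,0,0,0,0,0,0],[2,0,0,0,0,0,0],[0,0,0,0,0,0,0],[0,0,0,0,0,0,0],[0,0,0,0,0,0,0]]}}

```text
time: 19.7
ee_pos: [0.5127, 0.172, 0.0434]
ee_rot: [-90.0, 0.3, -177.5]
force: [-0.8, 0.0, 10.0]
gripper_width: 0.002
```

```bash
python3 bl.py
```

```text
t 19.7 p [512.7 172.   43.4] rot [ -90.     0.3 -177.5] F [-0.8  0.  10. ] w 0.2 q [  12.   18.  -37.  109.   13.   57. -119.]
scene blade 0.72 c 606.9 334.4 LxW 112.7 43.0 yaw -7.3 z 0.0431 top 0.0457 219
scene blade 0.51 c 501.9 176.8 LxW 112.1 44.2 yaw 3.1 z 0.0431 top 0.0456 118
top blade 0.62 c 605.1 332.0 LxW 107.9 40.8 yaw -7.7 z 0.0433 top 0.047 336
```

>>> {"api": "servo_tool", "payload": {"moves": [[0,-5,0,0,0,0,0],[0,-20,0,0,0,0,0],[10,-30,0,0,0,0,40],[18,-30,0,0,0,0,80],[18,-30,0,0,0,0,80],[18,-20,0,0,0,0,80],[18,-5,0,0,0,0,80],[0,0,0,0,0,0,80],[0,0,0,0,0,0,80]]}}

```text
time: 20.65
ee_pos: [0.4285, 0.1674, 0.1815]
ee_rot: [-89.9, 0.1, -177.5]
force: [0.9, 0.4, -0.8]
gripper_width: 0.452
```

```bash
python3 look.py w5.png
```

```text
t 20.65 p [428.5 167.4 181.5] rot [-8.990e+01  1.000e-01 -1.775e+02] F [ 0.9  0.4 -0.8] w 39.3 q [  17.   -3.  -40.  111.   -2.   71. -110.]
blade 0.69 c 493.2 172.2 LxW 120.8 39.9 yaw 2.7 z 0.0442 top 0.0455 5201
blade 0.66 c 570.3 336.3 LxW 44.4 38.4 yaw 82.6 z 0.0441 top 0.0454 2242
white y0.33 c 542.8 333.3 LxW 93.2 74.4 yaw -2.2 z 0.0418 top 0.045 5514
white y0.18 c 507.8 175.7 LxW 129.4 46.3 yaw 3.3 z 0.0442 top 0.0454 5685
plate c 515.6 260.8 LxW 298.4 151.3 yaw -88.1 z 0.0415 top 0.046 41775
cover on mat c 540.8 -32.2 LxW 229.6 144.1 yaw -3.7 z 0.0088 top 0.0123 1208
cassette c 542.8 -278.7 LxW 198.5 113.4 yaw -9.9 z 0.0279 top 0.0325 650
```

View pics/w5.png

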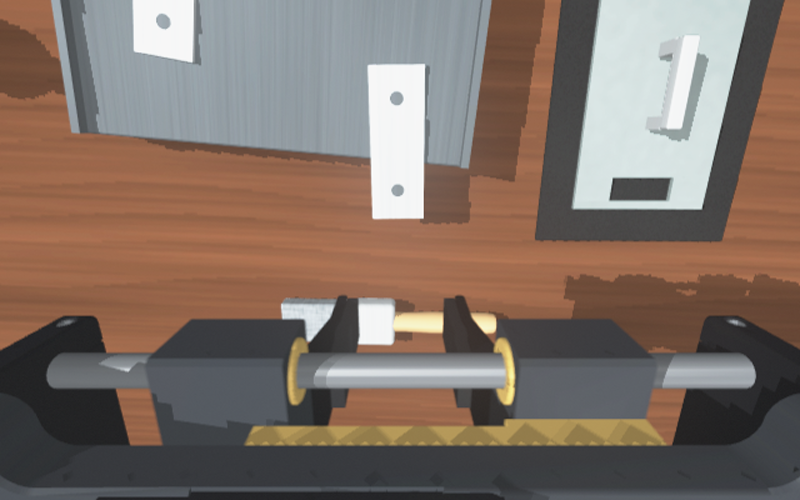

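```bash
python3 - <<'E'
from h import *
st();f=grab("wrist")
for u,v in((398.5,218),(396.5,65),(373,218),(424,218),(372,156),(426,163)): print(u,v,(atz(f,u/1.25,v/1.25,.0435)*1000).round(1))
E
```

```text
t 20.8 p [428.7 167.3 180.3] rot [-9.000e+01 -1.000e-01 -1.775e+02] F [-0.  -0.5  0.1] w 50.9 q [  17.   -2.  -40.  111.   -2.   71. -110.]
398.5 218 [443.  168.9  43.5]
396.5 65 [552.3 174.9  43.5]
373 218 [442.1 188.9  43.5]
424 218 [443.9 148.9  43.5]
372 156 [489.4 190.7  43.5]
426 163 [486.1 150.   43.5]
```

>>> {"api": "servo_tool", "payload": {"moves": [[-17,0,-1,0,0,0,80],[-17.5,20,0,0,0,0,80],[0,35,0,0,0,0,80],[0,35,0,0,0,0,80],[0,30,0,0,0,0,80],[0,16,0,0,0,0,80],[0,9,0,0,0,0,80],[0,0,0,0,0,0,80],[0,0,0,0,0,0,80]]}}

```text
time: 21.6
ee_pos: [0.4631, 0.1705, 0.036]
ee_rot: [-90.0, -0.0, -177.5]
force: [-0.0, 0.5, 1.3]
gripper_width: 0.92
```

>>> {"api": "servo_tool", "payload": {"moves": [[0,1,0,0,0,0,30],[0,0,0,0,0,0,30],[0,0,0,0,0,0,30],[0,0,0,0,0,0,30],[0,0,0,0,0,0,30],[0,0,0,0,0,0,30],[0,0,0,0,0,0,30]], "grip_force": 45}}

```text
time: 22.18
ee_pos: [0.463, 0.1702, 0.0352]
ee_rot: [-90.0, 0.0, -177.5]
force: [-0.0, -0.0, -0.4]
gripper_width: 0.474
```

>>> {"api": "servo_tool", "payload": {"moves": [[0,0,0,0,0,0,30],[0,-3,0,0,0,0,30],[0,-6,0,0,0,0,30],[0,-10,0,0,0,0,30],[0,-15,0,0,0,0,30],[0,-20,0,0,0,0,30],[0,-20,0,0,0,0,30],[0,0,0,0,0,0,30],[0,0,0,0,0,0,30]]}}

```text
time: 22.93
ee_pos: [0.464, 0.1705, 0.1106]
ee_rot: [-90.0, 0.2, -177.5]
force: [-0.1, 0.3, -1.1]
gripper_width: 0.443
```

```bash
python3 - <<'E'
from h import *
st();f=grab("wrist");C=cloud(f);save(f,"w6.png",(200,0,500,250),2)
P=C[(np.abs(C[:,:,1]-.172)<.015)&(C[:,:,2]>.052)&(C[:,:,2]<.2)&(C[:,:,0]>.475)]
print(len(P),np.polyfit(P[:,0],P[:,2],1),P.min(0),P.max(0))
E
```

```text
t 22.93 p [464.  170.5 110.6] rot [ -90.     0.2 -177.5] F [-0.1  0.3 -1.1] w 38.5 q [  16.    7.  -41.  112.    5.   63. -115.]
12137 [-0.66456831  0.4773549 ] [0.47500653 0.15700458 0.11674075] [0.55526108 0.18699795 0.19999994]
```

View pics/w6.png

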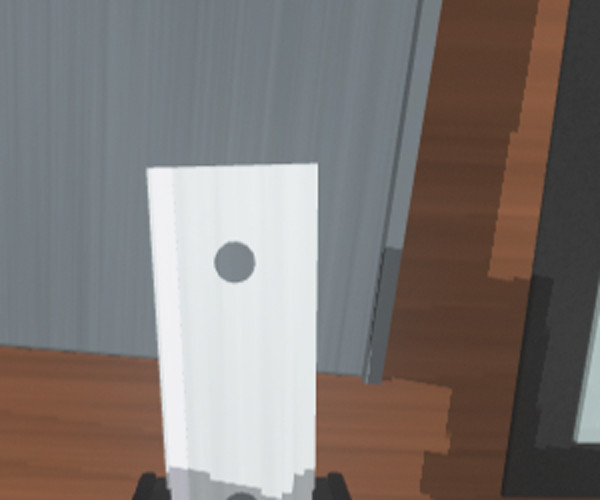

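>>> {"api": "servo_tool", "payload": {"moves": [[0,-15,10,0,0,0,30],[-1.7,0,22,0,0,0,30],[-1.7,0,31.8,0,0,0,30],[-1.7,0,31.8,0,0,0,30],[-1.7,0,31.8,0,0,0,30],[-1.7,0,31.8,0,0,0,30],[-1.7,0,31.8,0,0,0,30],[-1.7,0,31.8,0,0,0,30],[-1.7,0,31.8,0,0,0,30],[-1.7,0,31.8,0,0,0,30],[-1.7,0,31.8,0,0,0,30],[-1.7,0,31.8,0,0,0,30],[-1.7,0,31.8,0,0,0,30],[-1.7,0,31.8,0,0,0,30],[-1.7,0,22,0,0,0,30],[-2.3,0,10,0,0,0,30],[0,0,0,0,6,0,30],[0,0,0,0,6,0,30],[0,0,0,0,0,0,30],[0,0,0,0,0,0,30]]}}

```text
time: 24.65
ee_pos: [0.5085, -0.2724, 0.1232]
ee_rot: [-90.1, -0.1, 170.8]
force: [0.2, -0.9, -0.9]
gripper_width: 0.443
```

```bash
cat > held.py <<'E'
from h import *
import sys
st();f=grab("wrist");C=cloud(f);save(f,sys.argv[1],(150,0,500,270),2)
p,R,s=tool()
for d in silhouettes("wrist","blade1"): 
    r=rect(C,d["region"],"blade %.2f"%d["confidence"])
    P=C[d["region"]];P=P[np.abs(P[:,2]-np.median(P[:,2]))<.015];a=np.c_[P[:,:2],np.ones(len(P))];print(" slopes",np.linalg.lstsq(a,P[:,2],rcond=None)[0][:2].round(3)," in tool xz mm range",((P-p)@R*1000).min(0).round(0),((P-p)@R*1000).max(0).round(0))
E
python3 held.py w7.png
```

```text
t 24.65 p [ 508.5 -272.4  123.2] rot [-9.010e+01 -1.000e-01  1.708e+02] F [ 0.2 -0.9 -0.9] w 38.6 q [ 42.  15. -18. 100.   5.  66. -78.]
blade 0.58 c 536.9 -275.0 LxW 124.8 72.2 yaw -8.3 z 0.1316 top 0.1328 15548
 slopes [-0.013  0.006]  in tool xz mm range [-91. -11. -22.] [15. -5. 20.]
```

View pics/w7.png

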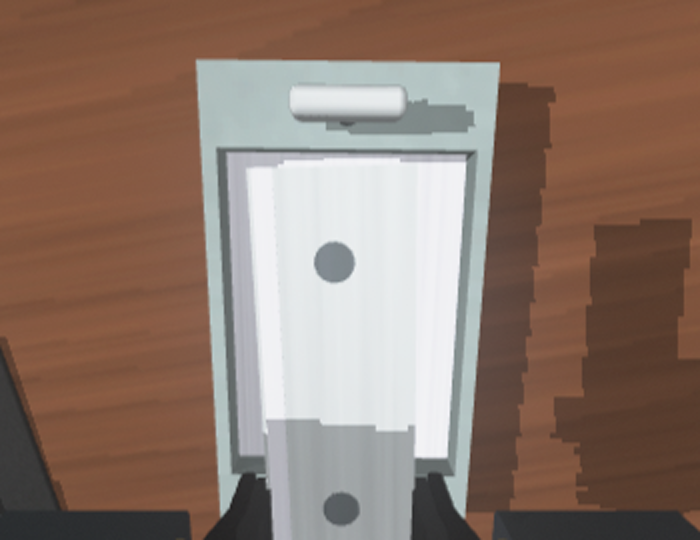

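>>> {"api": "servo_tool", "payload": {"moves": [[1.5,15,1,0,0,0,30],[0,25,0,0,0,0,30],[0,25,0,0,0,0,30],[0,20,0,0,0,0,30],[0,12,0,0,0,0,30],[0,8,0,0,0,0,30],[0,5,0,0,0,0,30],[0,0,0,0,0,0,30],[0,0,0,0,0,0,30]]}}

```text
time: 25.5
ee_pos: [0.5078, -0.2748, 0.0149]
ee_rot: [-90.0, 0.1, 170.6]
force: [-0.6, -1.0, -1.5]
gripper_width: 0.441
```

>>> {"api": "servo_tool", "payload": {"moves": [[0,4,0,0,0,0,30],[0,2,0,0,0,0,30],[0,0,0,0,0,0,30],[0,0,0,0,0,0,52],[0,0,0,0,0,0,52],[0,0,0,0,0,0,52],[0,0,0,0,0,0,52],[0,-10,0,0,0,0,52],[0,-25,0,0,0,0,52],[0,-35,0,0,0,0,52],[0,-35,0,0,0,0,52],[0,-10,0,0,0,0,52],[0,0,0,0,0,0,52]]}}

```text
time: 26.58
ee_pos: [0.5099, -0.2758, 0.1281]
ee_rot: [-89.8, 0.5, 170.5]
force: [0.9, 0.7, -0.1]
gripper_width: 0.599
```

```bash
python3 held.py w8.png; python3 bl.py
```

```text
t 26.58 p [ 509.9 -275.8  128.1] rot [-89.8   0.5 170.5] F [ 0.9  0.7 -0.1] w 52.1 q [ 42.  14. -18. 100.   5.  66. -78.]
blade 0.67 c 614.8 -133.5 LxW 225.0 221.3 yaw -55.0 z 0.005 top 0.0063 10677
 slopes [0. 0.]  in tool xz mm range [-147.  115. -323.] [  89.  126. -144.]
t 26.68 p [ 507.  -274.6  123.4] rot [-90.    0.  170.5] F [ 0.4 -0.1  0.9] w 52.0 q [ 42.  14. -18. 100.   5.  66. -78.]
scene blade 0.65 c 608.8 333.3 LxW 116.1 42.9 yaw -8.5 z 0.043 top 0.0455 226
scene blade 0.51 c 536.7 -277.1 LxW 102.7 39.7 yaw -8.3 z 0.0091 top 0.0117 158
top blade 0.44 c 496.7 -274.5 LxW 34.0 19.5 yaw 81.3 z 0.0085 top 0.0146 52
```

View pics/w8.png

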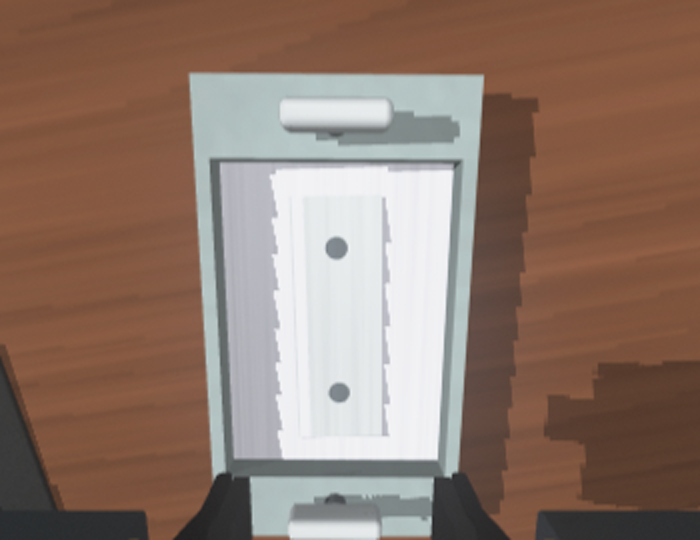

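The blade lies flat and centred in the pocket, with both ends clear and both wings along y. Now for the second blade.

>>> {"api": "servo_tool", "payload": {"moves": [[6,-20,-20,0,0,0,30],[6.3,-20,-34.7,0,0,0,0],[6.3,-20,-34.7,0,0,0,0],[6.3,-20,-34.7,0,0,0,0],[6.3,-17,-34.7,0,0,0,0],[6.3,0,-34.7,0,0,0,0],[6.3,0,-34.7,0,0,0,0],[6.3,0,-34.7,0,0,0,0],[6.3,0,-34.7,0,0,0,0],[6.3,0,-34.7,0,0,0,0],[6.3,0,-34.7,0,0,0,0],[6.3,0,-34.7,0,0,0,0],[6.3,0,-34.7,0,0,0,0],[6.3,0,-34.7,0,0,0,0],[6.3,0,-34.7,0,0,0,0],[6.3,0,-30,0,0,0,0],[0,0,0,0,-5,0,0],[0,0,0,0,0,0,0],[0,0,0,0,0,0,0]]}}

```text
time: 28.47
ee_pos: [0.4957, 0.2698, 0.2189]
ee_rot: [-89.9, -0.1, 175.4]
force: [0.4, -0.4, -0.3]
gripper_width: 0.006
```

```bash
python3 look.py w9.png
```

```text
t 28.47 p [495.7 269.8 218.9] rot [-8.990e+01 -1.000e-01  1.754e+02] F [ 0.4 -0.4 -0.3] w 0.5 q [   8.   12.  -45.   95.    9.   77. -133.]
blade 0.86 c 605.9 330.5 LxW 110.0 40.3 yaw -7.8 z 0.0442 top 0.0454 4599
white y0.33 c 602.2 343.5 LxW 124.6 65.5 yaw -7.6 z 0.0438 top 0.0453 6523
white y0.18 c 586.2 218.1 LxW 60.8 3.3 yaw -2.3 z 0.0411 top 0.0425 145
plate c 582.6 259.6 LxW 291.5 183.8 yaw 87.3 z 0.0414 top 0.0464 52476
cover on mat c 550.3 -41.7 LxW 222.7 141.0 yaw 4.1 z 0.0089 top 0.0124 1222
cassette c 542.5 -278.7 LxW 198.1 113.2 yaw -10.0 z 0.0279 top 0.0325 639
```

>>> {"api": "servo_tool", "payload": {"moves": [[-20,20,-11,0,0,0,0],[-25,30,-14.5,0,0,0,0],[-25,30,-14.5,0,0,0,0],[-25,30,-14.5,0,0,0,0],[-25,30,-14.5,0,0,0,0],[0,15,0,0,0,0,0],[0,8,0,0,0,0,0],[0,0,0,0,0,0,0],[0,0,0,0,0,0,0]]}}

```text
time: 29.37
ee_pos: [0.6209, 0.3294, 0.0583]
ee_rot: [-90.0, 0.1, 175.5]
force: [-0.1, 0.7, 0.0]
gripper_width: 0.003
```

>>> {"api": "servo_tool", "payload": {"moves": [[0,8,0,0,0,0,0],[0,4,0,0,0,0,0],[0,2,0,0,0,0,0],[0,1,0,0,0,0,0],[0,0.7,0,0,0,0,0],[0,0,0,0,0,0,0],[0,0,0,0,0,0,0]]}}

```text
time: 29.95
ee_pos: [0.6215, 0.33, 0.0435]
ee_rot: [-90.0, 0.1, 175.5]
force: [-1.8, -2.4, 6.7]
gripper_width: 0.005
```

>>> {"api": "servo_tool", "payload": {"moves": [[3,0.4,0,0,0,0,0],[6,0,0.5,0,-0.5,0,0],[7,0,0.5,0,-0.5,0,0],[7,0,0.5,0,-0.5,0,0],[7,0,0.5,0,-0.5,0,0],[7,0,0.4,0,-0.5,0,0],[7,0,0.4,0,-0.5,0,0],[7,0,0.3,0,-0.5,0,0],[7,0,0.3,0,-0.5,0,0],[7,0,0.2,0,-0.5,0,0],[7,0,0.2,0,-0.5,0,0],[5,0,0,0,0,0,0],[3,0,0,0,0,0,0],[0,0,0,0,0,0,0]]}}

```text
time: 31.12
ee_pos: [0.5422, 0.3299, 0.0435]
ee_rot: [-90.1, 0.3, -179.4]
force: [-0.3, -0.5, 6.3]
gripper_width: 0.006
```

```bash
python3 bl.py
```

```text
t 31.12 p [542.2 329.9  43.5] rot [ -90.1    0.3 -179.4] F [-0.3 -0.5  6.3] w 0.5 q [  -1.   31.  -42.   95.   23.   62. -139.]
scene blade 0.57 c 537.9 -276.2 LxW 101.0 39.8 yaw -6.4 z 0.0092 top 0.012 163
top blade 0.65 c 542.2 -279.3 LxW 110.4 40.3 yaw -7.5 z 0.0092 top 0.0135 340
```

```bash
python3 - <<'E'
from h import *
for n in("scene","top"):
    f=grab(n);C=cloud(f);v=f["color"].astype(int)
    rect(C,(v.min(2)>150)&(abs(C[:,:,2]-.043)<.012)&(abs(C[:,:,1]-.33)<.08)&(abs(C[:,:,0]-.53)<.12),n)
E
```

```text
scene c 557.7 330.5 LxW 54.4 39.5 yaw -6.3 z 0.043 top 0.0449 64
top c 475.0 349.5 LxW 4.8 0.0 yaw 77.6 z 0.0436 top 0.0458 2
```

>>> {"api": "servo_tool", "payload": {"moves": [[4,0.2,0,0,0,0,0],[6,0,0,0,0,0,0],[6,0,0,0,0,0,0],[4,0,0,0,0,0,0],[2,0,0,0,0,0,0],[0,0,0,0,0,0,0],[0,-5,0,0,0,0,0],[0,-20,0,0,0,0,0],[10,-30,0,0,0,0,40],[18,-30,0,0,0,0,80],[18,-30,0,0,0,0,80],[18,-20,0,0,0,0,80],[18,-5,0,0,0,0,80],[0,0,0,0,0,0,80],[0,0,0,0,0,0,80]]}}

```text
time: 32.67
ee_pos: [0.4366, 0.3281, 0.1816]
ee_rot: [-90.0, 0.1, -179.4]
force: [0.9, -0.2, -0.2]
gripper_width: 0.451
```

```bash
python3 look.py w10.png
```

```text
t 32.67 p [436.6 328.1 181.6] rot [-9.000e+01  1.000e-01 -1.794e+02] F [ 0.9 -0.2 -0.2] w 39.3 q [   4.   12.  -49.  100.   10.   72. -137.]
blade 0.91 c 505.6 330.0 LxW 110.6 45.8 yaw -2.1 z 0.0442 top 0.0455 5289
white y0.33 c 526.6 334.2 LxW 152.5 52.3 yaw -2.6 z 0.044 top 0.0454 6683
white y0.18 c 579.1 217.0 LxW 47.8 7.6 yaw 0.1 z 0.0412 top 0.0425 233
plate c 526.6 260.5 LxW 295.6 152.9 yaw -89.4 z 0.0415 top 0.0463 46167
cover on mat c 552.8 -36.3 LxW 225.8 151.0 yaw -3.8 z 0.0089 top 0.0127 1205
cassette c 542.6 -278.5 LxW 197.8 113.4 yaw -9.7 z 0.0278 top 0.0327 647
```

View pics/w10.png

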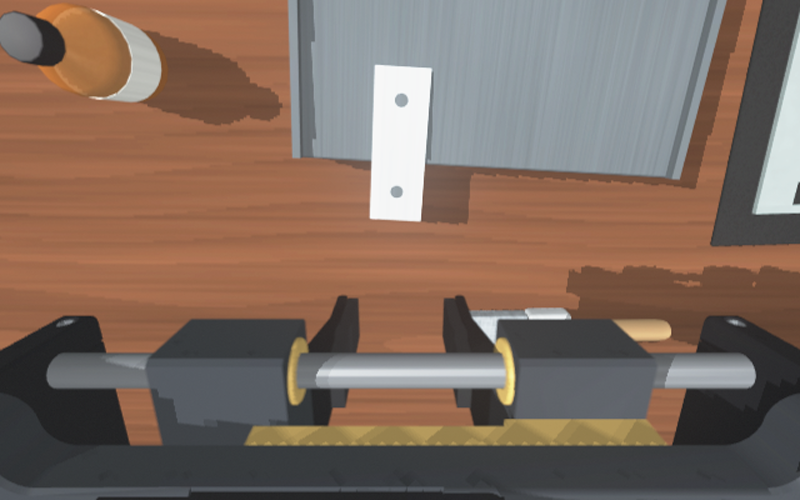

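```bash
python3 - <<'E'
from h import *
st();f=grab("wrist")
for u,v in((395.5,220),(403.5,67),(371,159),(430,164)): print(u,v,(atz(f,u/1.25,v/1.25,.0435)*1000).round(1))
E
```

```text
t 32.82 p [437.5 327.1 180.1] rot [ -90.    -0.  -179.5] F [ 1.1  0.3 -0.1] w 51.1 q [   4.   12.  -49.  100.   10.   72. -137.]
395.5 220 [450.4 330.4  43.5]
403.5 67 [560.1 325.3  43.5]
371 159 [497.  348.9  43.5]
430 164 [493.6 304.6  43.5]
```

>>> {"api": "servo_tool", "payload": {"moves": [[-16,0,-1,0,0,0,80],[-17,20,-1,0,3,0,80],[0,35,0,0,0,0,80],[0,35,0,0,0,0,80],[0,30,0,0,0,0,80],[0,16,0,0,0,0,80],[0,9,0,0,0,0,80],[0,0,0,0,0,0,80],[0,0,0,0,0,0,80]]}}

```text
time: 33.62
ee_pos: [0.4702, 0.3305, 0.0357]
ee_rot: [-90.0, -0.0, 177.5]
force: [-0.0, 0.2, 1.0]
gripper_width: 0.918
```

>>> {"api": "servo_tool", "payload": {"moves": [[0,0.7,0,0,0,0,30],[0,0,0,0,0,0,30],[0,0,0,0,0,0,30],[0,0,0,0,0,0,30],[0,0,0,0,0,0,30],[0,0,0,0,0,0,30],[0,0,0,0,0,0,30],[0,0,0,0,0,0,30],[0,-3,0,0,0,0,30],[0,-6,0,0,0,0,30],[0,-10,0,0,0,0,30],[0,-15,0,0,0,0,30],[0,-20,0,0,0,0,30],[0,-20,0,0,0,0,30],[0,0,0,0,0,0,30],[0,0,0,0,0,0,30]]}}

```text
time: 34.95
ee_pos: [0.4708, 0.3309, 0.1108]
ee_rot: [-90.1, 0.2, 177.5]
force: [-0.5, -0.9, -1.8]
gripper_width: 0.442
```

```bash
python3 held.py w11.png
```

```text
t 34.95 p [470.8 330.9 110.8] rot [-90.1   0.2 177.5] F [-0.5 -0.9 -1.8] w 38.4 q [   1.   20.  -46.  101.   16.   66. -142.]
blade 0.95 c 508.9 337.6 LxW 105.4 57.0 yaw -2.0 z 0.1195 top 0.1206 15457
 slopes [-0.009  0.004]  in tool xz mm range [-91. -13. -22.] [14. -7. 20.]
```

>>> {"api": "servo_tool", "payload": {"moves": [[-1,-12,10,0,0,0,30],[-2,0,22,0,0,0,30],[-3.5,0,33,0,0,0,30],[-3.5,0,33,0,0,0,30],[-3.5,0,33,0,0,0,30],[-3.5,0,33,0,0,0,30],[-3.5,0,33,0,0,0,30],[-3.5,0,33,0,0,0,30],[-3.5,0,33,0,0,0,30],[-3.5,0,33,0,0,0,30],[-3.5,0,33,0,0,0,30],[-3.5,0,33,0,0,0,30],[-3.5,0,33,0,0,0,30],[-3.5,0,33,0,0,0,30],[-3.5,0,33,0,0,0,30],[-3.5,0,33,0,0,0,30],[-3.5,0,33,0,0,0,30],[-3.5,0,33,0,0,0,30],[-3.5,0,22,0,0,0,30],[0,0,15,0,0,0,30]]}}

```text
time: 36.72
ee_pos: [0.5055, -0.272, 0.1195]
ee_rot: [-90.0, -0.1, 177.3]
force: [-0.0, -0.3, -0.7]
gripper_width: 0.442
```

>>> {"api": "servo_tool", "payload": {"moves": [[0,0,0,0,7,0,30],[0,0,0,0,0,0,30],[0,0,0,0,0,0,30]]}}

```text
time: 36.97
ee_pos: [0.5064, -0.2675, 0.1202]
ee_rot: [-90.1, -0.1, 170.8]
force: [0.4, 0.2, -1.2]
gripper_width: 0.44
```

```bash
python3 held.py w12.png;python3 -c "
from h import *
T(.5065-tool()[0][0],-.2735-tool()[0][1],0)
p,R,s=tool();print((R.T@np.array([506.5-p[0]*1e3,-273.5-p[1]*1e3,0])).round(1))"
```

```text
t 36.97 p [ 506.4 -267.5  120.2] rot [-9.010e+01 -1.000e-01  1.708e+02] F [ 0.4  0.2 -1.2] w 38.3 q [ 46.  15. -24. 101.   7.  66. -79.]
blade 0.74 c 547.2 -273.9 LxW 113.1 40.2 yaw -7.7 z 0.1287 top 0.1299 15357
 slopes [-0.013  0.006]  in tool xz mm range [-91. -11. -21.] [15. -5. 21.]
tool shift mm [-0. -0.  0.]
[-0.7 -0.   6.3]
```

View pics/w12.png

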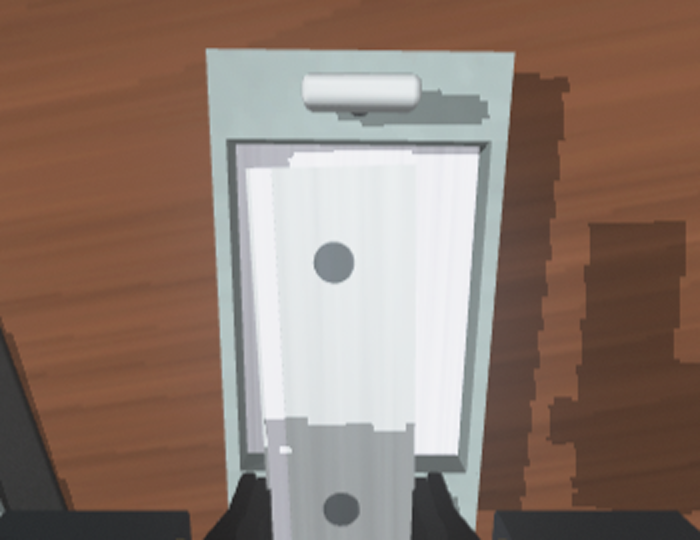

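>>> {"api": "servo_tool", "payload": {"moves": [[0,15,3,0,0,0,30],[0,20,3,0,0,0,30],[0,25,0,0,0,0,30],[0,20,0,0,0,0,30],[0,12,0,0,0,0,30],[0,8,0,0,0,0,30],[0,4,0,0,0,0,30],[0,0,0,0,0,0,30],[0,0,0,0,0,0,30]]}}

```text
time: 37.82
ee_pos: [0.5065, -0.275, 0.018]
ee_rot: [-90.0, 0.1, 170.6]
force: [0.3, 0.4, -0.2]
gripper_width: 0.441
```

>>> {"api": "servo_tool", "payload": {"moves": [[0,4,0,0,0,0,30],[0,2,0,0,0,0,30],[0,0,0,0,0,0,30],[0,0,0,0,0,0,52],[0,0,0,0,0,0,52],[0,0,0,0,0,0,52],[0,0,0,0,0,0,52],[0,-10,0,0,0,0,52],[0,-25,0,0,0,0,52],[0,-35,0,0,0,0,52],[0,-35,0,0,0,0,52],[0,-30,0,0,0,0,52],[0,0,0,0,0,0,52],[0,0,0,0,0,0,52]]}}

```text
time: 38.98
ee_pos: [0.5074, -0.2756, 0.1494]
ee_rot: [-89.9, 0.3, 170.5]
force: [-0.9, -0.3, -0.7]
gripper_width: 0.597
```

```bash
python3 held.py w13.png; python3 bl.py; python3 - <<'E'
from h import *
f=grab("wrist");C=cloud(f);Z=C[:,:,2]
c=np.array([.5423,-.2795]);a=np.radians(-9.75);M=np.array([[np.cos(a),np.sin(a)],[-np.sin(a),np.cos(a)]])
L=(C[:,:,:2]-c)@M.T
ins=(abs(L[:,:,0])<.066)&(abs(L[:,:,1])<.048)
print("z hist",np.histogram(Z[ins],np.arange(0,.03,.0015)))
m=ins&(Z>.0115)&(Z<.02);P=L[m];print("blade top, cassette frame",P.min(0),P.max(0),len(P))
r=rect(C,m,"stack")
P=C[m];A=np.c_[P[:,:2],np.ones(len(P))];print(np.linalg.lstsq(A,P[:,2],rcond=None)[0])
for n,x,y in(("near",.462,-.266),("far",.622,-.293)): rect(C,(np.hypot(C[:,:,0]-x,C[:,:,1]-y)<.03)&(Z>.048)&(Z<.06),n)
E
```

```text
t 38.98 p [ 507.4 -275.6  149.4] rot [-89.9   0.3 170.5] F [-0.9 -0.3 -0.7] w 51.9 q [ 47.  14. -24.  99.   6.  69. -78.]
blade 0.86 c 541.0 -280.7 LxW 109.9 39.4 yaw -8.4 z 0.0133 top 0.0144 4668
 slopes [0.001 0.002]  in tool xz mm range [-90. 132. -20.] [ 20. 136.  20.]
t 39.08 p [ 505.3 -274.7  145.9] rot [-90.   -0.  170.5] F [0.  0.6 0.2] w 51.7 q [ 47.  14. -24.  99.   6.  69. -78.]
scene blade 0.54 c 559.7 -281.7 LxW 127.7 35.7 yaw -7.8 z 0.0122 top 0.0146 128
scene blade 0.54 c 626.9 -291.7 LxW 36.4 9.9 yaw 77.7 z 0.0478 top 0.0565 70
top blade 0.43 c 499.5 -273.6 LxW 39.6 26.1 yaw 86.5 z 0.0125 top 0.0167 81
z hist (array([   0,    0,    2,  408, 5363, 2987,  111,  215, 2990, 1736,   26,
          0,    0,    0,    0,    0,    0,    0,    0]), array([0.    , 0.0015, 0.003 , 0.0045, 0.006 , 0.0075, 0.009 , 0.0105,
       0.012 , 0.0135, 0.015 , 0.0165, 0.018 , 0.0195, 0.021 , 0.0225,
       0.024 , 0.0255, 0.027 , 0.0285]))
blade top, cassette frame [-0.05682361 -0.02262908] [0.0546697 0.0194248] 4901
stack c 541.2 -280.9 LxW 111.2 39.6 yaw -8.3 z 0.0133 top 0.0144 4900
[0.00120637 0.00447123 0.01385988]
near c 463.8 -266.3 LxW 39.7 9.9 yaw 80.9 z 0.0564 top 0.0579 563
far c 622.4 -294.0 LxW 39.2 10.5 yaw 80.1 z 0.0566 top 0.0581 831
```

View pics/w13.png

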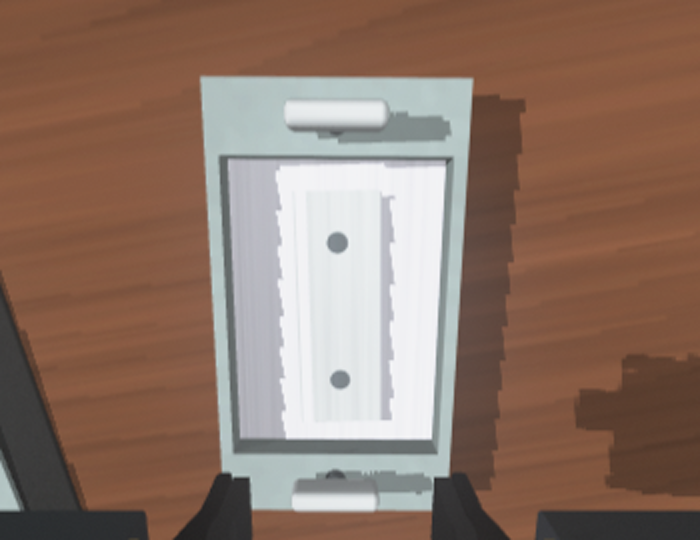

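```bash
python3 - <<'E'
from h import *
f=grab("top");C=cloud(f);Z=C[:,:,2];v=f["color"].astype(int)
print("white px on plate",((v.min(2)>170)&(abs(Z-.043)<.01)&(abs(C[:,:,0]-.6)<.1)&(abs(C[:,:,1]-.258)<.13)).sum())
m=(v.min(2)>120)&(np.hypot(C[:,:,0]-.55,C[:,:,1]+.034)<.12)&(Z>.004)&(Z<.016);rect(C,m,"cover")
P=C[m];print(np.linalg.lstsq(np.c_[P[:,:2],np.ones(len(P))],P[:,2],rcond=None)[0][:2])
print(finish_job());st()
E
```

```text
white px on plate 0
cover c 550.0 -33.3 LxW 197.2 112.4 yaw 2.4 z 0.0084 top 0.0124 1397
[ 0.00058612 -0.00022641]
the job is handed in; nothing more can be done
None
the job is handed in; nothing more can be done
```

I opened both wing screws to their stops, laid the cover on the mat, and moved both blades into the grey cassette. Each blade was slid about 43 mm past the plate's front edge and picked up by that end. The job is handed in at about 39 s of robot time; no verdict is reported.

Last checks before handing in:
- **Screws:** the wings stood at about 90.6° and 89.9° to the cassette's length, so both are open.
- **Cover:** it is flat (slope below 0.001) and centred within about 1 mm of the mat's centre.
- **Blades:** the two lie stacked and flat inside the pocket. The top of the stack measured 13.3 mm above the bench, against 12 mm expected. The ends are about 12 mm inside the pocket's limits.
- **Plate:** there were only ever two blades in view, and no blade is left on it.
- **Gripper:** it was clear of everything, 146 mm above the bench.

Three readings disagreed at times. The top camera's cover size was off while the gripper blocked its view, but its last reading was right. The blade detector sometimes labelled other things as blades, so I went by depth and the wrist pictures. I didn't re-measure the bystanders at the end, but none was touched or looked out of place in the pictures.

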